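Roll a brass hex body blue face up and lay it in its saddle

TASK

Roll the brass hexagonal block on the grey mat one flat at a time until its blue face is on top, letting go of it each time it lies on a new flat; do not drop it. Then take it again and lay it fully down in the black saddle on the white board, between the two cheeks and centred, blue face still on top, and let go. Leave the wrench, the small brass adapter and the dust cap where they are.

Things in the scene. Friction and masses are not known exactly. Their poses are not given: they have to be found in the camera images.
- block: Brass regular hexagonal prism, 64 mm long, 40 mm across flats, 46 across corners, 0.5 to 0.7 kg. Origin: its centre, 20 mm above what it lies on; x axis along its length. Starts on a flat on the mat at any yaw, blue face two flats from the top (a lower side face). Each end face, flat and free to grip (64 mm apart), has a black bore and a short blue bar pointing to the blue face.
- blue_face (a point): Centre of the blue face of the block, 20 mm from the block's centre; z axis points out of the face (straight up when the blue face is on top), x axis along the block.
- mat: Flat square mat, grey with black rim, 290 x 290 mm, 4 mm thick, fixed to the bench; origin at the centre of its underside. The block starts within about 30 mm of its centre; an adapter and a dust cap stand on two corners, 170 mm from its centre.
- seat (a point): Centre of the black saddle's flat seat, z up, x along the saddle (the block goes along it, either way round). 45 mm above the bench, on a fixed white board 200 x 200, 22 mm high. Saddle 40 mm long: block overhangs 12 mm at each end, fingers fit there. Two cheeks along x rise 30 mm above the seat and lean out 12 degrees, 55 mm apart at 20 mm above it. Centre of a block lying home: 20 mm above seat.
- wrench: Combination wrench, 160 mm long, lying on the bench between the mat and the board; leave it alone. Origin at its underside.
- adapter: Small round brass adapter, 28 mm tall, on a corner of the mat; leave it alone. Origin at its underside.
- dust_cap: Black plastic dust cap, 20 mm tall, on a corner of the mat; leave it alone. Origin at its underside.
Things that resemble listed ones, but are neither listed nor needed, are in the scene too. Of the things like the block, leave any that is green, pink or red; of the rest the smaller one is meant.

How it is judged:
By the outcome, as a careful person would: the job done as asked, in the order asked, and still so for the second after the job is handed in, with the robot touching nothing.
It also fails if it takes over 59 s, if anything falls off the work surface, if the arm or the gripper's body presses on something with over 40 N, if the wrist force passes 120 N, or if a joint passes its speed limit or range.

ROBOT

A 6-joint arm with a two-finger parallel gripper is mounted at the origin on the work surface. World frame = base frame: x ahead of the robot, y to its left, z up, the work surface at z = 0. Lengths are in m, angles in rad, forces in N, time in s.
With the tool pointing down it reaches from about 0.375 to 0.9 m from the base axis. Payload 3.1 kg.
Tool frame: the origin (TCP) lies at the very end of the fingers, on their centre line; the grasp point (between the pads) lies 19 mm behind it; z points along the fingers, y is the line along which they close (so a half turn about z gives the same grasp; the last joint's range is limited). The gripper opens to 85 mm and grips with 20 to 120 N. Pads are 22 mm wide; open, the fingers measure 114 mm over their backs; the gripper's body (76 mm by 85 mm) begins 54 mm behind the grasp point. The pads swing forward as they close: fully open they stand 13 mm farther back than shut.
Start: joints at [-0.178, 0.527, 1.433, -0, 1.181, -0.178], TCP at [0.625, 0, 0.231] pointing down, gripper open.
Joint ranges: [-3.08, 3.08], [-0.75, 2.2], [0.22, 2.44], [-1.43, 4.57], [0, 2.65], [-2.85, 2.85]. Speed limits (rad/s): [2.79, 2.79, 3.14, 3.14, 3.14, 3.14].

INTERFACE

Orientations are given as a unit quaternion [x, y, z, w].
In Python, from station import sense, snapshot, camera_params, sign_off gives the robot as it stands.
- The arm moves only by the shell command python3 -m handwheel 'ROWS' [OPENING] [FORCE]. ROWS is JSON, a list that holds one entry, the list of rows, each a list of 4 numbers: the shift along the tool's x, y, z in units of 25 mm (1.0 is 25 mm), then the turn about the tool's z in units of 6 degrees (1.0 is 6 degrees). A call has 1 to 20 rows; each row shifts and turns the commanded pose from where the row before left it, along the tool's axes as they then stand; what a row does not reach is not made up. A row lasts 1/8 s, in which the tool goes at most 62.5 mm and 10.7 degrees, less where a joint would pass 70% of its speed; a pose out of reach is approached as far as the arm can. A call is refused whole if a number of a shift passes 1 or a number of a turn 1, either way. A call with a gripper value outside its range is refused whole. OPENING is the finger opening in mm, from 0 to 85.4, set as the call begins (- or left out, the last holds). The fingers move at their own pace and stop on an object; FORCE is the grip in N (left out, the last holds). Time passes only in rows, so rows that do not move let the fingers close. It gives the time, the measured TCP pose, the force, the opening and the grip force at its end, in the units of the state.
- sense(): the state, without advancing time (a new reading comes with each control period).
- snapshot(name): name is "scene" or "side" or "wrist"; returns (picture, depth): 400x640x3 uint8, red, green, blue; 400x640 float32, m along the optical axis (not along the pixel's ray), 0 where there is no reading.
- camera_params(name): a dict with "mtx" (3x3 intrinsics, pixels), "extrinsics" (4x4, takes a point from camera to world coordinates); the wrist camera has in their place "hand_eye" (4x4, takes a point from camera to tool coordinates, whose origin is the TCP and whose axes are the flange's). Camera axes: x right, y up, looking along -z (the intrinsics and any distortion apply to the point x, -y, -z); pixel columns grow to the right and rows downward; lengths in m; the calibration is good to about 2 mm. A picture is of the moment at which its call begins: read the wrist's pose just before it. camera_params takes no time and is no camera call.
- sign_off(): hands the job in; it is judged then, once.
The state is a dict: "t": time; "q": joint angles; "qd": joint speeds; "tau": joint torques, N m; "tcp_pos": TCP position; "tool_rot": TCP orientation; "force": force on the tool from outside, world axes, zero at the start; "ft_torque": the same for the moment, N m; "finger_gap": opening from 0.0 (shut) to 1.0 (fully open); "gripper_force": force on a finger pad.
Only numpy, scipy, OpenCV 4.12 (cv2) and the standard library are available. Lean on these libraries where they do the work, as an engineer would, in place of code of your own. Each camera call takes 0.05 s, during which the arm holds its last target. There are 200 camera calls.

## Working session

There is one attempt and no reset: what is moved stays moved. The work goes in short steps, Python scripts to look and compute and a shell command to move; the robot and the scene stay as the last step left them, time stands still between calls to the robot, and variables do not carry over. Pictures are saved under pics/ and viewed, at most 10 in all, crops included, and the job is handed in when it is done.

```bash
mkdir -p pics; ls; cat > h.py <<'E'
import numpy as np,cv2
from scipy.spatial.transform import Rotation as R
from station import sense,snapshot,camera_params
def cam(n,s=None):
    p=camera_params(n)
    K=np.array(p['mtx'])
    if n=='wrist':
        T=np.eye(4);T[:3,:3]=R.from_quat(s['tool_rot']).as_matrix();T[:3,3]=s['tcp_pos']
        E=T@np.array(p['hand_eye'])
    else: E=np.array(p['extrinsics'])
    return K,E,p
def ray(K,E,u,v):
    d=np.linalg.inv(K)@np.array([u,v,1.]);d=np.array([d[0],-d[1],-d[2]])
    return E[:3,3],E[:3,:3]@d
def onz(K,E,u,v,z):
    o,d=ray(K,E,u,v);return o+d*(z-o[2])/d[2]
def proj(K,E,P):
    c=np.linalg.inv(E)@np.append(P,1);x=K@np.array([c[0],-c[1],-c[2]]);return x[:2]/x[2]
def cloud(K,E,dep):
    v,u=np.mgrid[:dep.shape[0],:dep.shape[1]]
    x=(u-K[0,2])/K[0,0]*dep;y=(v-K[1,2])/K[1,1]*dep
    P=np.stack([x,-y,-dep],-1)@E[:3,:3].T+E[:3,3]
    P[dep==0]=np.nan;return P
E
python3 - <<'E'
from h import *
s=sense();print({k:np.round(v,3) for k,v in s.items()})
for n in('scene','side','wrist'):
    K,E,p=cam(n,s);im,d=snapshot(n)
    print(n,[k for k in p if k not in('mtx','extrinsics','hand_eye')],np.round(K,1).tolist(),np.round(E,3).tolist())
    cv2.imwrite(f'pics/{n}0.png',im[...,::-1]);np.savez(f'{n}0.npz',im=im,d=d)
E
```

```text
pics
{'t': np.float64(0.0), 'q': array([-0.179,  0.528,  1.434,  0.   ,  1.181, -0.179]), 'qd': array([-0.001,  0.001, -0.001, -0.001, -0.   ,  0.   ]), 'tau': array([ 0.0000e+00, -4.4234e+01, -1.7802e+01, -0.0000e+00,  8.0000e-03,
        0.0000e+00]), 'tcp_pos': array([0.624, 0.   , 0.23 ]), 'tool_rot': array([ 0.707,  0.707, -0.001, -0.001]), 'force': array([-0.898,  1.05 ,  0.826]), 'ft_torque': array([ 0.052, -0.012, -0.007]), 'gripper_force': np.float64(0.0), 'finger_gap': np.float64(0.997)}
scene [] [[504.0, 0.0, 320.8], [0.0, 504.0, 199.0], [0.0, 0.0, 1.0]] [[0.093, -0.777, 0.623, 1.211], [0.996, 0.062, -0.071, 0.041], [0.017, 0.626, 0.779, 0.946], [0.0, 0.0, 0.0, 1.0]]
side [] [[405.2, 0.0, 322.6], [0.0, 405.2, 198.7], [0.0, 0.0, 1.0]] [[-0.805, 0.365, -0.467, 0.111], [-0.593, -0.482, 0.645, 0.679], [0.011, 0.797, 0.604, 0.604], [0.0, 0.0, 0.0, 1.0]]
wrist [] [[348.8, 0.0, 317.4], [0.0, 348.8, 201.8], [0.0, 0.0, 1.0]] [[1.0, -0.0, 0.003, 0.625], [-0.001, 0.956, 0.293, 0.074], [-0.003, -0.293, 0.956, 0.374], [0.0, 0.0, 0.0, 1.0]]
```

View pics/scene0.png

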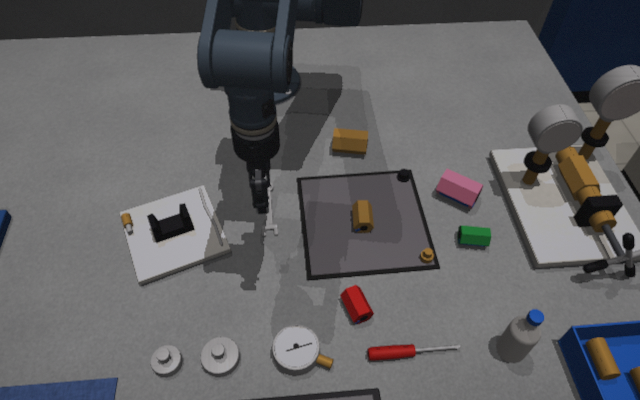

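View pics/side0.png

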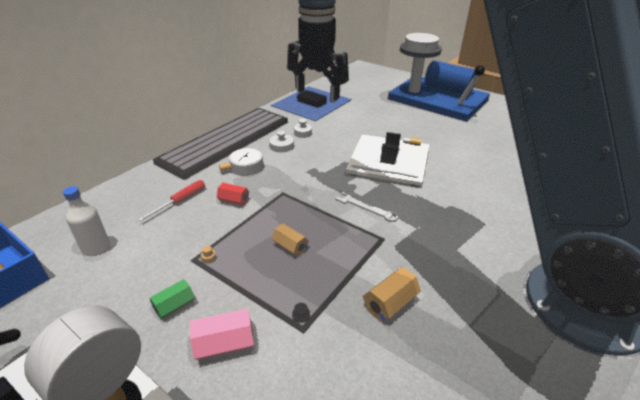

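The scene view shows the block at about (362,216) on the mat, the saddle at (171,222), the wrench near (270,215), the cap at (404,175) and the adapter at (427,255). The side view shows the block at (290,239). I'll measure them from depth next.

```bash
python3 - <<'E'
from h import *
from scipy.optimize import least_squares
tiles=[]
for n in('scene','side'):
    f=np.load(n+'0.npz');im,d=f['im'],f['d'];K,E,_=cam(n);P=cloud(K,E,d)
    hsv=cv2.cvtColor(im,cv2.COLOR_RGB2HSV)
    m=cv2.inRange(hsv,(8,100,40),(28,255,255))
    x0,y0,x1,y1={'scene':(340,185,390,245),'side':(255,210,325,270)}[n]
    mm=np.zeros_like(m);mm[y0:y1,x0:x1]=m[y0:y1,x0:x1]
    Q=P[(mm>0)&(P[...,2]>0.005)];Q=Q[~np.isnan(Q).any(1)]
    top=Q[Q[:,2]>np.percentile(Q[:,2],95)-.004]
    print(n,'n',len(Q),'z max',np.percentile(Q[:,2],[5,50,95]))
    r=cv2.minAreaRect((top[:,:2]*1000).astype(np.float32));print(' top rect',r, len(top))
    # depth shapes: bottom mat
    tiles.append(cv2.resize(im[y0:y1,x0:x1],(400,400),interpolation=cv2.INTER_CUBIC))
    bm=cv2.inRange(hsv,(100,120,30),(125,255,255));ys,xs=np.where(bm[y0:y1,x0:x1]>0);print(' blue px',len(xs),xs.mean()+x0 if len(xs) else 0,ys.mean()+y0 if len(xs) else 0)
    # saddle: dark points z>0.03
    x0,y0,x1,y1={'scene':(140,195,205,245),'side':(370,120,410,175)}[n]
    S=P[y0:y1,x0:x1];B=(hsv[y0:y1,x0:x1,2]<60)&(S[...,2]>.028)
    S=S[B];print(' saddle n',len(S),'z',np.percentile(S[:,2],[2,25,50,75,98]).round(4))
    for lo,hi in((.035,.05),(.06,.085)):
        T=S[(S[:,2]>lo)&(S[:,2]<hi)]
        if len(T)>5: print('  ',lo,len(T),cv2.minAreaRect((T[:,:2]*1000).astype(np.float32)))
    tiles.append(cv2.resize(im[y0:y1,x0:x1],(400,300),interpolation=cv2.INTER_CUBIC))
a=np.vstack([np.hstack([tiles[0],tiles[2]]),]);b=np.hstack([tiles[1],tiles[3]])
cv2.imwrite('pics/c.png',cv2.resize(np.vstack([a,b]),(680,595))[...,::-1])
f=np.load('wrist0.npz')
E
```

```text
scene n 541 z max [0.01952365 0.04081629 0.04636697]
 top rect ((534.4047241210938, 214.5242462158203), (27.130300521850586, 64.98747253417969), 85.40792846679688) 233
 blue px 7 357.57142857142856 229.57142857142856
 saddle n 810 z [0.0294 0.043  0.046  0.0633 0.0757]
   0.035 455 ((533.7791137695312, -212.1454620361328), (43.976539611816406, 83.79380798339844), 21.34688949584961)
   0.06 223 ((535.2842407226562, -211.23184204101562), (41.40364074707031, 80.62702178955078), 20.647167205810547)
side n 508 z max [0.02680357 0.04304737 0.04651974]
 top rect ((529.1852416992188, 217.4506072998047), (26.257726669311523, 62.00788497924805), 85.4946060180664) 263
 blue px 0 0 0
 saddle n 373 z [0.0303 0.0468 0.0572 0.0685 0.0762]
   0.035 101 ((524.8369750976562, -203.13287353515625), (34.41416931152344, 73.76333618164062), 20.340293884277344)
   0.06 161 ((527.01318359375, -207.98081970214844), (34.70423889160156, 76.99571990966797), 20.72652244567871)
```

View pics/c.png

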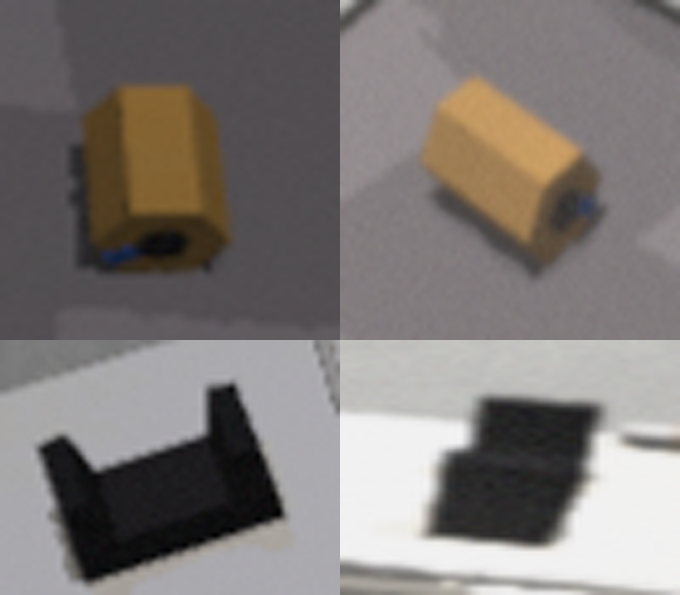

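The crops show the blue bar at the block's near end pointing left and down in the scene view, so the blue face is the lower side face toward world −y. That means two 60° rolls toward +y. The tool can't tilt, so I'll pinch the ends, press lightly and arc over the edge. First I'll hover and refine with the wrist camera.

```bash
python3 -m handwheel '[[[1,-0.4,0,0],[1,-0.4,0,0],[1,-0.4,-0,0],[1,-0.4,0,0],[1,-0.4,0,0],[1,-0.4,0.3,0],[1,-0.4,0.3,0],[1,-0.4,0.3,0],[0.6,-0.5,0.3,0.7],[0,0,0,0],[0,0,0,0]]]' 85 20
cat > w.py <<'E'
from h import *
import sys
s=sense();im,d=snapshot('wrist');K,E,_=cam('wrist',s)
n=sys.argv[1];cv2.imwrite(f'pics/{n}.png',im[...,::-1]);np.savez(f'{n}.npz',im=im,d=d)
P=cloud(K,E,d);hsv=cv2.cvtColor(im,cv2.COLOR_RGB2HSV)
m=cv2.inRange(hsv,(8,90,30),(28,255,255))|cv2.inRange(hsv,(100,100,30),(130,255,255))
k,l,st,c=cv2.connectedComponentsWithStats(m)
print(np.round(s['tcp_pos'],4),np.round(s['tool_rot'],3),s['t'])
for i in range(1,k):
    if st[i,4]<150: continue
    Q=P[l==i];Q=Q[~np.isnan(Q).any(1)]
    z=np.percentile(Q[:,2],97) if len(Q) else 0
    T=Q[Q[:,2]>z-.004]
    print(st[i],'z',z.round(4),cv2.minAreaRect((T[:,:2]*1000).astype(np.float32)) if len(T) else '')
E
python3 w.py w1
```

```text
t: 1.52
tcp_pos: [0.5332, 0.2146, 0.2015]
tool_rot: [0.732, 0.681, 0.0, 0.0]
force: [-0.3, 0.2, 1.1]
finger_gap: 0.991
gripper_force: 0.0
[0.5332 0.2146 0.2015] [0.732 0.681 0.    0.   ] 1.525
[ 415    3   38   39 1112] z 0.0338 ((642.15185546875, 340.2573547363281), (17.83892059326172, 17.662456512451172), 69.03092956542969)
[  16  144   83  109 7654] z 0.0567 ((293.5281982421875, 214.9876708984375), (88.59735870361328, 36.16790771484375), 78.5329360961914)
[ 280  154   73   48 3429] z 0.0458 ((532.4866333007812, 214.5876922607422), (27.494892120361328, 64.0696029663086), 85.73128509521484)
[619 250  21  32 406] z 0.027 ((853.34375, 92.86557006835938), (21.2725830078125, 10.362545013427734), 72.37865447998047)
```

View pics/w1.png

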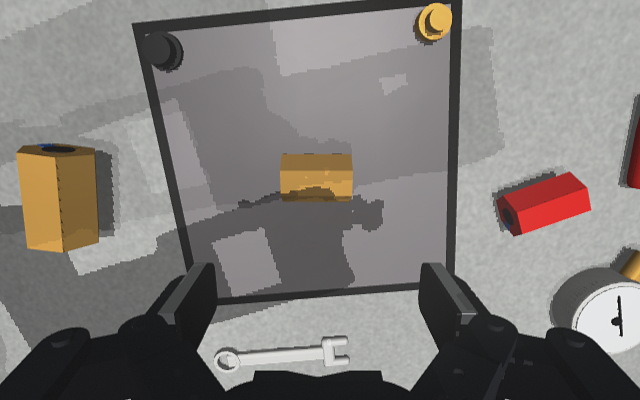

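The wrist view shows the block at (316,178), centred and aligned with the fingers. The bigger brass decoy is at (55,200). I'll descend above +y of centre and measure the real fingertip height at a 70 mm opening.

```bash
python3 -m handwheel '[[[0.3,0,1,0],[0,0,1,0],[0,0,1,0],[0,0,1,0],[0,0,1,0],[0,0,0.8,0],[0,0,0,0],[0,0,0,0]]]' 70 20
cat > tip.py <<'E'
from h import *
s=sense();im,d=snapshot('wrist');K,E,_=cam('wrist',s)
P=cloud(K,E,d);v=im.max(2)
Rm=R.from_quat(s['tool_rot']).as_matrix();T=(P-np.array(s['tcp_pos']))@Rm
for sg in(-1,1):
    m=(v<110)&(abs(T[...,0])<.015)&(sg*T[...,1]>.025)&(sg*T[...,1]<.06)&(T[...,2]>-.06)&(T[...,2]<.02)&(P[...,2]>.012)
    Q=T[m];print(sg,len(Q),'tool z tip',np.percentile(Q[:,2],[50,90,98]).round(4),'inner y',np.percentile(abs(Q[:,1]),[2,10,50]).round(4),'x',np.percentile(Q[:,0],[2,98]).round(4))
cv2.imwrite('pics/t.png',im[...,::-1])
E
python3 tip.py
```

```text
t: 2.58
tcp_pos: [0.5341, 0.2222, 0.0571]
tool_rot: [0.733, 0.681, 0.001, 0.0]
force: [0.5, 0.7, 0.7]
finger_gap: 0.823
gripper_force: 0.0
-1 5615 tool z tip [-0.0383  0.0121  0.0162] inner y [0.0262 0.0309 0.0363] x [-0.0117  0.0123]
1 5080 tool z tip [-0.0406 -0.0154  0.0125] inner y [0.0272 0.0354 0.0384] x [-0.0103  0.0124]
```

View pics/t.png

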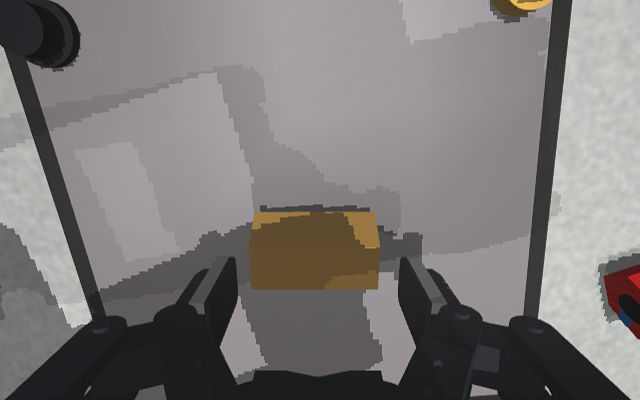

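The block is at (315,250) between pads whose tips show at (235,258) and (402,258). I'll read the depth there.

```bash
python3 - <<'E'
from h import *
s=sense();im,d=snapshot('wrist');K,E,_=cam('wrist',s)
P=cloud(K,E,d);T=(P-np.array(s['tcp_pos']))@R.from_quat(s['tool_rot']).as_matrix()
for u,v in[(232,262),(222,264),(215,275),(205,290),(195,320),(234,285),(233,305),(403,262),(415,266),(425,280),(403,290)]:
    print((u,v),T[v,u].round(4))
E
```

```text
(232, 262) [ 0.0083 -0.0343 -0.0142]
(222, 264) [ 0.0103 -0.0368 -0.0198]
(215, 275) [ 0.0102 -0.0371 -0.0285]
(205, 290) [ 0.0093 -0.0381 -0.0374]
(195, 320) [ 0.0112 -0.0349 -0.0568]
(234, 285) [-0.0026 -0.0344 -0.0138]
(233, 305) [-0.0098 -0.0345 -0.0175]
(403, 262) [ 0.0081  0.0357 -0.0139]
(415, 266) [ 0.0099  0.0386 -0.0208]
(425, 280) [ 0.0097  0.0395 -0.0312]
(403, 290) [-0.0026  0.0355 -0.0178]
```

Tips are about 10 mm behind the TCP at this opening. I'll lower and close with 20 N.

```bash
python3 -m handwheel '[[[0,-0.06,0.8,0],[0,0,0.7,0],[0,0,0.3,0],[0,0,0,0]]]' 70 20; python3 -m handwheel '[[[0,0,0,0],[0,0,0,0],[0,0,0,0],[0,0,0,0]]]' 55 20
```

```text
t: 3.18
tcp_pos: [0.5313, 0.2226, 0.0108]
tool_rot: [0.733, 0.681, -0.0, -0.0]
force: [0.6, 0.7, -0.1]
finger_gap: 0.821
gripper_force: 0.0
t: 3.68
tcp_pos: [0.5324, 0.2228, 0.0116]
tool_rot: [0.733, 0.681, 0.001, 0.0]
force: [3.3, 0.4, -2.6]
finger_gap: 0.746
gripper_force: 24.8
```

```bash
python3 -m handwheel '[[[0.1,0,0.06,0],[0.1,0,0,0],[0,0,0,0]]]'; python3 - <<'E'
from station import sense
s=sense();print([round(x,3) for x in s['ft_torque']])
E
python3 w.py w2
```

```text
t: 4.05
tcp_pos: [0.5323, 0.2254, 0.0115]
tool_rot: [0.732, 0.681, -0.001, 0.001]
force: [0.5, -8.3, 9.5]
finger_gap: 0.744
gripper_force: 26.2
[np.float64(-1.526), np.float64(-0.165), np.float64(0.018)]
[0.5323 0.2254 0.0115] [ 0.732  0.681 -0.001  0.001] 4.05
[  230   248   176   107 17817] z 0.0457 ((532.3118896484375, 217.8268585205078), (27.434064865112305, 64.35652160644531), 85.48926544189453)
```

```bash
cat > prof.py <<'E'
from h import *
import sys
s=sense();im,d=snapshot('wrist');K,E,_=cam('wrist',s)
if len(sys.argv)>1: cv2.imwrite(f'pics/{sys.argv[1]}.png',im[...,::-1])
P=cloud(K,E,d);hsv=cv2.cvtColor(im,cv2.COLOR_RGB2HSV)
m=(cv2.inRange(hsv,(8,80,25),(30,255,255))|cv2.inRange(hsv,(100,80,25),(130,255,255)))>0
T=(P-np.array(s['tcp_pos']))@R.from_quat(s['tool_rot']).as_matrix()
m&=(abs(T[...,1])<.025)&(abs(T[...,0])<.05)&(P[...,2]>.008)
x=T[m][:,0];z=P[m][:,2];blue=(hsv[m][:,0]>95)
print('t',round(s['t'],2),'tcp',np.round(s['tcp_pos'],4),'F',np.round(s['force'],1),'Tq',np.round(s['ft_torque'],2),'gap',round(s['finger_gap'],3))
b=np.arange(-.04,.045,.003)
print([(round(1000*a),round(1000*np.median(z[(x>=a)&(x<a+.003)]),1),int(((x>=a)&(x<a+.003)).sum()),int(blue[(x>=a)&(x<a+.003)].sum())) for a in b if ((x>=a)&(x<a+.003)).sum()>15])
E
python3 prof.py; python3 -m handwheel '[[[0.15,0,0,0],[0.15,0,0,0],[0,0,0,0]]]';python3 prof.py
```

```text
t 4.1 tcp [0.5323 0.2254 0.0115] F [ 0.1 -8.7  9. ] Tq [-1.54 -0.13  0.04] gap 0.746
[(-22, np.float64(44.8), 421, 0), (-19, np.float64(45.0), 875, 0), (-16, np.float64(44.9), 918, 0), (-13, np.float64(44.8), 901, 0), (-10, np.float64(44.9), 928, 0), (-7, np.float64(44.8), 954, 0), (-4, np.float64(44.8), 968, 0), (-1, np.float64(44.7), 988, 0), (2, np.float64(42.9), 1827, 0), (5, np.float64(37.9), 1881, 0), (8, np.float64(32.6), 1721, 0), (11, np.float64(27.4), 1479, 0), (14, np.float64(25.8), 34, 0)]
t: 4.53
tcp_pos: [0.5324, 0.233, 0.0115]
tool_rot: [0.732, 0.681, -0.001, 0.001]
force: [-0.8, -8.2, 9.5]
finger_gap: 0.743
gripper_force: 26.2
t 4.53 tcp [0.5324 0.233  0.0115] F [-0.8 -8.2  9.5] Tq [-1.47 -0.15 -0.01] gap 0.743
[(-22, np.float64(44.8), 431, 0), (-19, np.float64(45.0), 879, 0), (-16, np.float64(44.9), 890, 0), (-13, np.float64(44.9), 900, 0), (-10, np.float64(44.8), 936, 0), (-7, np.float64(44.8), 951, 0), (-4, np.float64(44.8), 963, 0), (-1, np.float64(44.8), 999, 0), (2, np.float64(42.9), 1803, 0), (5, np.float64(38.0), 1890, 0), (8, np.float64(32.7), 1719, 0), (11, np.float64(27.5), 1488, 0), (14, np.float64(25.7), 35, 0)]
```

The block slid at μ≈0.5 instead of tipping. I'll regrip nearer the +y corner, which gives a smaller patch and a better lever, and press harder.

```bash
python3 -m handwheel '[[[0,0,-0.08,0],[0,0,0,0],[0.4,0,-0.05,0],[0,0,0,0]]]' 70 20; python3 -m handwheel '[[[0,0,0,0],[0,0,0,0],[0,0,0,0]]]' 55 20; python3 -m handwheel '[[[0,0,0.12,0],[0.1,0,0.06,0],[0.1,0,0,0],[0.1,0,0,0]]]'; python3 prof.py
```

```text
t: 5.08
tcp_pos: [0.5332, 0.2462, 0.013]
tool_rot: [0.732, 0.681, 0.0, -0.0]
force: [-0.2, -0.4, -0.7]
finger_gap: 0.815
gripper_force: 0.0
t: 5.45
tcp_pos: [0.5335, 0.2457, 0.0132]
tool_rot: [0.733, 0.681, 0.001, -0.0]
force: [0.6, 3.6, 1.0]
finger_gap: 0.748
gripper_force: 22.7
t: 5.95
tcp_pos: [0.5338, 0.2502, 0.0108]
tool_rot: [0.732, 0.682, -0.001, 0.001]
force: [-0.8, -6.7, 10.6]
finger_gap: 0.744
gripper_force: 23.9
t 5.95 tcp [0.5338 0.2502 0.0108] F [-0.8 -6.7 10.6] Tq [-1.37  0.16 -0.02] gap 0.744
[(-31, np.float64(46.0), 43, 0), (-28, np.float64(46.2), 552, 0), (-25, np.float64(46.0), 941, 0), (-22, np.float64(45.6), 961, 0), (-19, np.float64(45.3), 958, 0), (-16, np.float64(44.9), 997, 0), (-13, np.float64(44.5), 1048, 0), (-10, np.float64(41.2), 2231, 0), (-7, np.float64(34.4), 2117, 0), (-4, np.float64(27.5), 1833, 0), (-1, np.float64(24.3), 174, 0), (8, np.float64(85.1), 146, 1), (14, np.float64(91.6), 28, 0)]
```

It's pivoting now, about 6°. I'll continue along the arc.

```bash
python3 -m handwheel '[[[0.08,0,0.03,0],[0.08,0,0.03,0],[0.08,0,0.03,0]]]'; python3 prof.py;  python3 -m handwheel '[[[0.08,0,0.04,0],[0.08,0,0.05,0]]]'; python3 prof.py
```

```text
t: 6.38
tcp_pos: [0.5342, 0.256, 0.0076]
tool_rot: [0.732, 0.681, -0.002, 0.001]
force: [0.4, -6.6, 7.2]
finger_gap: 0.741
gripper_force: 22.7
t 6.38 tcp [0.5342 0.256  0.0076] F [ 0.4 -6.6  7.2] Tq [-1.16  0.06 -0.  ] gap 0.741
[(-28, np.float64(47.5), 31, 0), (-25, np.float64(46.8), 485, 0), (-22, np.float64(46.3), 1178, 0), (-19, np.float64(45.4), 1139, 0), (-16, np.float64(44.5), 1144, 0), (-13, np.float64(43.6), 1158, 0), (-10, np.float64(39.1), 2950, 0), (-7, np.float64(28.2), 2843, 0), (-4, np.float64(22.1), 248, 0), (8, np.float64(81.8), 143, 0), (14, np.float64(87.5), 36, 0)]
t: 6.68
tcp_pos: [0.5345, 0.2601, 0.0049]
tool_rot: [0.732, 0.681, -0.001, 0.001]
force: [0.9, -6.7, 5.2]
finger_gap: 0.743
gripper_force: 21.7
t 6.67 tcp [0.5345 0.2601 0.0049] F [ 0.9 -6.7  5.2] Tq [-1.12  0.02 -0.02] gap 0.743
[(-25, np.float64(47.1), 92, 0), (-22, np.float64(46.1), 925, 0), (-19, np.float64(45.1), 1317, 0), (-16, np.float64(43.8), 1311, 0), (-13, np.float64(42.5), 1284, 0), (-10, np.float64(35.8), 4012, 0), (-7, np.float64(23.2), 1738, 0), (8, np.float64(79.1), 143, 1), (14, np.float64(84.4), 40, 0)]
```

```bash
python3 -m handwheel '[[[0.1,0,0.02,0],[0.1,0,0.02,0],[0.06,0,0.02,0]]]'; python3 prof.py;  python3 -m handwheel '[[[0.1,0,0.03,0],[0.08,0,0.03,0]]]'; python3 prof.py
```

```text
t: 7.1
tcp_pos: [0.5345, 0.2662, 0.0026]
tool_rot: [0.732, 0.681, -0.002, 0.001]
force: [0.8, -6.9, 2.2]
finger_gap: 0.742
gripper_force: 21.3
t 7.1 tcp [0.5345 0.2662 0.0026] F [ 0.8 -6.9  2.2] Tq [-1.2  -0.07  0.04] gap 0.742
[(-25, np.float64(46.9), 17, 0), (-22, np.float64(45.6), 500, 0), (-19, np.float64(44.6), 1415, 0), (-16, np.float64(42.9), 1424, 0), (-13, np.float64(41.3), 1422, 0), (-10, np.float64(31.2), 5330, 0), (8, np.float64(76.7), 144, 1), (14, np.float64(82.5), 39, 0)]
t: 7.4
tcp_pos: [0.5346, 0.2707, 0.001]
tool_rot: [0.732, 0.681, -0.002, 0.001]
force: [0.5, -6.1, 4.0]
finger_gap: 0.744
gripper_force: 21.4
t 7.4 tcp [0.5346 0.2707 0.001 ] F [ 0.5 -6.1  4. ] Tq [-1.18 -0.07 -0.02] gap 0.744
[(-22, np.float64(45.3), 247, 0), (-19, np.float64(44.0), 1403, 0), (-16, np.float64(42.2), 1523, 0), (-13, np.float64(40.2), 1506, 0), (-10, np.float64(30.4), 5074, 0), (8, np.float64(75.1), 145, 1), (14, np.float64(80.7), 35, 0)]
```

At about 32° the pads overlap only the block's outer strip. From here, pressing straight down rotates it best.

```bash
python3 -m handwheel '[[[0.02,0,0.08,0],[0.02,0,0.08,0],[0.0,0,0,0]]]'; python3 prof.py r1
```

```text
t: 7.82
tcp_pos: [0.5349, 0.2731, -0.0018]
tool_rot: [0.732, 0.681, -0.001, 0.0]
force: [-2.2, -2.3, 9.7]
finger_gap: 0.742
gripper_force: 22.6
t 7.83 tcp [ 0.5349  0.2731 -0.0018] F [-2.2 -2.3  9.7] Tq [-0.6   0.21 -0.11] gap 0.742
[(-22, np.float64(45.0), 55, 0), (-19, np.float64(43.2), 968, 0), (-16, np.float64(41.5), 1697, 0), (-13, np.float64(38.4), 2433, 0), (-10, np.float64(31.8), 4185, 0), (-7, np.float64(36.7), 28, 0), (8, np.float64(72.3), 142, 1), (14, np.float64(78.0), 39, 0)]
```

View pics/r1.png

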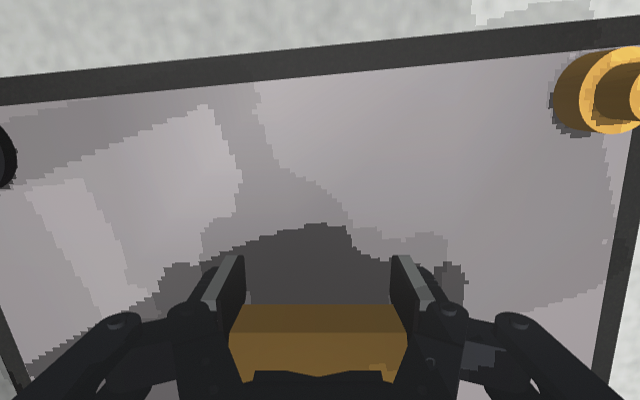

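The picture shows the block at (317,340), tilted and pinched at its outer strip; the cap and adapter are clear. I'll keep pressing.

```bash
python3 -m handwheel '[[[0,0,0.08,0],[0,0,0.04,0],[0.0,0,0,0]]]'; python3 prof.py;python3 -m handwheel '[[[0.04,0,0.06,0],[0.04,0,0.04,0],[0.0,0,0,0]]]'; python3 prof.py
```

```text
t: 8.25
tcp_pos: [0.5349, 0.2732, -0.0019]
tool_rot: [0.732, 0.681, -0.001, 0.0]
force: [-5.9, -3.8, 27.9]
finger_gap: 0.747
gripper_force: 30.7
t 8.25 tcp [ 0.5349  0.2732 -0.0019] F [-5.9 -3.8 27.9] Tq [-0.96  0.9  -0.17] gap 0.747
[(-22, np.float64(44.9), 46, 0), (-19, np.float64(43.1), 945, 0), (-16, np.float64(41.5), 1719, 0), (-13, np.float64(38.4), 2407, 0), (-10, np.float64(31.8), 4220, 0), (-7, np.float64(36.5), 39, 0), (8, np.float64(72.2), 140, 1), (14, np.float64(77.5), 40, 0)]
t: 8.68
tcp_pos: [0.5349, 0.2733, -0.002]
tool_rot: [0.732, 0.681, -0.002, 0.001]
force: [-8.9, -12.0, 43.7]
finger_gap: 0.743
gripper_force: 39.8
t 8.68 tcp [ 0.5349  0.2733 -0.002 ] F [ -8.9 -12.   43.7] Tq [-2.32  1.25 -0.34] gap 0.743
[(-22, np.float64(45.0), 44, 0), (-19, np.float64(43.1), 960, 0), (-16, np.float64(41.4), 1721, 0), (-13, np.float64(38.2), 2466, 0), (-10, np.float64(31.9), 4082, 0), (-7, np.float64(35.9), 18, 0), (8, np.float64(72.1), 141, 1), (14, np.float64(78.0), 41, 0)]
```

The fingertips touched the mat, so I started that grip too low. Tip height is TCP+6 mm. The block is just past its tipping point, so I'll unload and ease the grip in small steps, so it settles forward between the pads.

```bash
python3 -m handwheel '[[[-0.04,0,-0.1,0],[-0.04,0,-0.1,0],[0,0,-0.02,0]]]'; python3 prof.py; python3 -m handwheel '[[[0.02,0,0,0],[0.02,0,0,0]]]' 63.6; python3 -m handwheel '[[[0.02,0,0,0],[0.02,0,0,0]]]' 63.9;python3 prof.py
```

```text
t: 9.1
tcp_pos: [0.5349, 0.2732, -0.0018]
tool_rot: [0.732, 0.681, -0.001, 0.0]
force: [-1.4, -1.9, 6.9]
finger_gap: 0.74
gripper_force: 22.0
t 9.1 tcp [ 0.5349  0.2732 -0.0018] F [-1.4 -1.9  6.9] Tq [-0.54  0.18 -0.03] gap 0.74
[(-22, np.float64(45.0), 60, 0), (-19, np.float64(43.2), 956, 0), (-16, np.float64(41.5), 1707, 0), (-13, np.float64(38.5), 2405, 0), (-10, np.float64(31.8), 4216, 0), (-7, np.float64(36.7), 36, 0), (8, np.float64(72.5), 142, 1), (14, np.float64(78.5), 38, 0)]
t: 9.4
tcp_pos: [0.5349, 0.2732, -0.0019]
tool_rot: [0.732, 0.681, -0.002, 0.001]
force: [-1.7, -7.0, 10.2]
finger_gap: 0.745
gripper_force: 17.1
t: 9.65
tcp_pos: [0.5348, 0.2733, -0.002]
tool_rot: [0.732, 0.681, -0.002, 0.001]
force: [-1.7, -10.7, 10.0]
finger_gap: 0.748
gripper_force: 9.8
t 9.65 tcp [ 0.5348  0.2733 -0.002 ] F [ -1.7 -10.7  10. ] Tq [-1.66 -0.07 -0.27] gap 0.748
[(-22, np.float64(44.9), 45, 0), (-19, np.float64(43.1), 943, 0), (-16, np.float64(41.4), 1720, 0), (-13, np.float64(38.3), 2508, 0), (-10, np.float64(32.0), 4017, 0), (8, np.float64(72.1), 141, 1), (14, np.float64(77.4), 36, 0)]
```

Easing the opening gives fine control of grip force (10 N at 63.9 mm). With a light grip, lifting lets the block rotate back onto its original flat under control. I'll do that, then redo the roll with a higher grip.

```bash
python3 -m handwheel '[[[-0.1,0,-0.05,0],[-0.1,0,-0.06,0],[-0.1,0,-0.06,0],[-0.1,0,-0.05,0]]]'; python3 prof.py; python3 -m handwheel '[[[-0.1,0,-0.03,0],[-0.1,0,-0.03,0],[-0.08,0,-0.02,0],[0,0,0,0]]]';python3 prof.py
```

```text
t: 10.2
tcp_pos: [0.5344, 0.2666, 0.0025]
tool_rot: [0.732, 0.681, -0.0, -0.0]
force: [-1.0, 1.7, 1.2]
finger_gap: 0.751
gripper_force: 3.6
t 10.2 tcp [0.5344 0.2666 0.0025] F [-1.   1.7  1.2] Tq [ 0.29  0.14 -0.04] gap 0.751
[(-22, np.float64(45.8), 368, 0), (-19, np.float64(45.0), 1343, 0), (-16, np.float64(43.6), 1374, 0), (-13, np.float64(42.2), 1367, 0), (-10, np.float64(33.6), 5038, 0), (-7, np.float64(21.2), 774, 0), (8, np.float64(76.5), 141, 1), (14, np.float64(81.9), 36, 0)]
t: 10.75
tcp_pos: [0.5339, 0.2589, 0.0047]
tool_rot: [0.733, 0.681, -0.001, -0.0]
force: [-1.1, -0.5, 2.5]
finger_gap: 0.745
gripper_force: 4.0
t 10.75 tcp [0.5339 0.2589 0.0047] F [-1.1 -0.5  2.5] Tq [-0.12  0.35 -0.01] gap 0.745
[(-25, np.float64(45.7), 145, 0), (-22, np.float64(45.5), 873, 0), (-19, np.float64(45.1), 1070, 0), (-16, np.float64(44.7), 1117, 0), (-13, np.float64(42.7), 2114, 0), (-10, np.float64(36.2), 2609, 0), (-7, np.float64(28.4), 2267, 0), (-4, np.float64(23.8), 454, 0), (8, np.float64(79.0), 144, 0), (14, np.float64(84.6), 36, 0)]
```

Works nicely, about 8° left. I'll finish setting it back, release, and move to grip the −y side, where gravity will drive the forward roll while the grip lifts.

```bash
python3 -m handwheel '[[[-0.08,0,-0.07,0],[-0.08,0,-0.06,0],[0,0,-0.04,0],[0,0,0,0]]]'; python3 prof.py; 
```

```text
t: 11.3
tcp_pos: [0.5338, 0.2553, 0.0085]
tool_rot: [0.733, 0.681, -0.0, 0.0]
force: [-0.4, -1.8, -4.4]
finger_gap: 0.748
gripper_force: 2.7
t 11.3 tcp [0.5338 0.2553 0.0085] F [-0.4 -1.8 -4.4] Tq [-0.19  0.05 -0.  ] gap 0.748
[(-28, np.float64(45.3), 207, 0), (-25, np.float64(45.6), 759, 0), (-22, np.float64(45.8), 871, 0), (-19, np.float64(45.8), 1008, 0), (-16, np.float64(43.3), 1983, 0), (-13, np.float64(38.6), 2006, 0), (-10, np.float64(34.0), 1937, 0), (-7, np.float64(29.4), 1718, 0), (-4, np.float64(27.4), 242, 0), (8, np.float64(82.6), 148, 2), (14, np.float64(89.3), 30, 0)]
```

```bash
python3 -m handwheel '[[[0,0,0.06,0],[0,0,0,0]]]';python3 -m handwheel '[[[0,0,-0.05,0],[0,0,-0.05,0],[-0.6,0,-0.05,0],[-0.6,0,-0.05,0],[-0.6,0,0,0],[0,0,0,0]]]' 71; python3 prof.py; python3 -m handwheel '[[[0,0,0,0],[0,0,0,0],[0,0,0,0],[0,0,0,0]]]' 63.7
```

```text
t: 11.6
tcp_pos: [0.5339, 0.256, 0.0074]
tool_rot: [0.733, 0.681, 0.0, -0.0]
force: [-2.3, 1.4, -0.7]
finger_gap: 0.747
gripper_force: 2.9
t: 12.35
tcp_pos: [0.5305, 0.2089, 0.0123]
tool_rot: [0.733, 0.68, -0.0, -0.0]
force: [0.8, -0.8, -0.6]
finger_gap: 0.832
gripper_force: 0.0
t 12.35 tcp [0.5305 0.2089 0.0123] F [ 0.8 -0.8 -0.6] Tq [-0.01  0.01 -0.02] gap 0.832
[(8, np.float64(44.7), 560, 0), (11, np.float64(44.8), 1049, 0), (14, np.float64(44.8), 1076, 0), (17, np.float64(44.8), 1097, 0), (20, np.float64(44.8), 1164, 0), (23, np.float64(44.8), 1132, 0), (26, np.float64(44.7), 1189, 0), (29, np.float64(44.8), 1200, 0), (32, np.float64(42.8), 1826, 0), (35, np.float64(37.8), 1737, 0), (38, np.float64(32.6), 1615, 0), (41, np.float64(27.4), 1427, 0), (44, np.float64(25.7), 28, 0)]
t: 12.9
tcp_pos: [0.5305, 0.2104, 0.0124]
tool_rot: [0.732, 0.681, -0.0, 0.0]
force: [-1.3, -4.4, 2.9]
finger_gap: 0.748
gripper_force: 8.0
```

Block centre is now 20.8 mm to +y of the TCP, with an 8 N grip. Lift arc, first 20°:

```bash
python3 -m handwheel '[[[0.09,0,-0.09,0],[0.09,0,-0.09,0],[0,0,0,0]]]' 63.6; python3 prof.py; python3 -m handwheel '[[[0.1,0,-0.07,0],[0.1,0,-0.07,0],[0,0,0,0]]]'; python3 prof.py
```

```text
t: 13.28
tcp_pos: [0.5307, 0.2158, 0.0164]
tool_rot: [0.732, 0.681, -0.0, -0.0]
force: [0.0, 0.2, -6.6]
finger_gap: 0.749
gripper_force: 10.7
t 13.28 tcp [0.5307 0.2158 0.0164] F [ 0.   0.2 -6.6] Tq [-0.1  -0.01  0.01] gap 0.749
[(5, np.float64(48.1), 35, 0), (8, np.float64(48.7), 972, 0), (11, np.float64(48.7), 1039, 0), (14, np.float64(48.7), 1120, 0), (17, np.float64(48.7), 1087, 0), (20, np.float64(48.6), 1117, 0), (23, np.float64(48.7), 1153, 0), (26, np.float64(48.6), 1184, 0), (29, np.float64(48.4), 1443, 0), (32, np.float64(44.5), 1844, 0), (35, np.float64(39.3), 1677, 0), (38, np.float64(34.0), 1517, 0), (41, np.float64(30.2), 693, 0)]
t: 13.7
tcp_pos: [0.5316, 0.2204, 0.0205]
tool_rot: [0.732, 0.681, 0.0, 0.0]
force: [0.3, 0.1, -6.5]
finger_gap: 0.748
gripper_force: 10.8
t 13.7 tcp [0.5316 0.2204 0.0205] F [ 0.3  0.1 -6.5] Tq [-0.13  0.03 -0.  ] gap 0.748
[(5, np.float64(52.1), 25, 0), (8, np.float64(52.9), 966, 0), (11, np.float64(52.9), 1066, 0), (14, np.float64(52.8), 1077, 0), (17, np.float64(52.8), 1101, 0), (20, np.float64(52.8), 1140, 0), (23, np.float64(52.8), 1157, 0), (26, np.float64(52.8), 1179, 0), (29, np.float64(52.5), 1428, 0), (32, np.float64(48.6), 1853, 0), (35, np.float64(43.4), 1679, 0), (38, np.float64(38.1), 1529, 0), (41, np.float64(34.2), 691, 0)]
```

At 10 N the grip held the tilt rigidly and lifted the block (weight about 6.6 N). I'll lower it back, ease to about 5 N and repeat, as in the reverse motion.

```bash
python3 -m handwheel '[[[0,0,0.16,0],[0,0,0.16,0],[0,0,0.02,0],[0,0,0,0]]]' 63.6; python3 prof.py; python3 -m handwheel '[[[0,0,0,0],[0.09,0,-0.09,0],[0.09,0,-0.09,0],[0,0,0,0]]]' 64.1; python3 prof.py
```

```text
t: 14.25
tcp_pos: [0.5313, 0.22, 0.0123]
tool_rot: [0.733, 0.681, -0.0, 0.0]
force: [-2.5, -1.4, 1.2]
finger_gap: 0.75
gripper_force: 11.7
t 14.25 tcp [0.5313 0.22   0.0123] F [-2.5 -1.4  1.2] Tq [-0.22  0.3  -0.01] gap 0.75
[(5, np.float64(44.2), 78, 0), (8, np.float64(44.8), 1025, 0), (11, np.float64(44.7), 1052, 0), (14, np.float64(44.8), 1086, 0), (17, np.float64(44.8), 1118, 0), (20, np.float64(44.8), 1118, 0), (23, np.float64(44.8), 1152, 0), (26, np.float64(44.8), 1193, 0), (29, np.float64(44.5), 1447, 0), (32, np.float64(40.5), 1843, 0), (35, np.float64(35.3), 1697, 0), (38, np.float64(30.2), 1518, 0), (41, np.float64(26.2), 716, 0)]
t: 14.8
tcp_pos: [0.5318, 0.2251, 0.0166]
tool_rot: [0.733, 0.681, 0.0, -0.0]
force: [-2.3, 0.6, 0.9]
finger_gap: 0.752
gripper_force: 0.7
t 14.8 tcp [0.5318 0.2251 0.0166] F [-2.3  0.6  0.9] Tq [ 0.16  0.29 -0.05] gap 0.752
[(2, np.float64(44.7), 727, 0), (5, np.float64(44.8), 938, 0), (8, np.float64(44.8), 974, 0), (11, np.float64(44.8), 1005, 0), (14, np.float64(44.8), 1026, 0), (17, np.float64(44.8), 1028, 0), (20, np.float64(44.8), 1071, 0), (23, np.float64(44.8), 1129, 0), (26, np.float64(42.0), 1774, 0), (29, np.float64(36.8), 1614, 0), (32, np.float64(31.6), 1471, 0), (35, np.float64(26.9), 1076, 0)]
```

```bash
python3 -m handwheel '[[[-0.12,0,0.1,0],[-0.12,0,0.06,0],[0,0,0,0]]]' 64.5; python3 -m handwheel '[[[0,0,0,0],[0,0,0,0],[0.08,0,-0.09,0],[0.08,0,-0.09,0],[0,0,0,0]]]' 63.85; python3 prof.py
```

```text
t: 15.22
tcp_pos: [0.5315, 0.2181, 0.0121]
tool_rot: [0.733, 0.681, -0.0, 0.0]
force: [-0.2, -1.2, -0.2]
finger_gap: 0.75
gripper_force: 0.3
t: 15.85
tcp_pos: [0.5316, 0.2231, 0.017]
tool_rot: [0.732, 0.681, 0.0, 0.0]
force: [-0.8, 0.0, -1.4]
finger_gap: 0.745
gripper_force: 3.8
t 15.85 tcp [0.5316 0.2231 0.017 ] F [-0.8  0.  -1.4] Tq [-0.08  0.05  0.06] gap 0.745
[(-4, np.float64(31.0), 220, 0), (-1, np.float64(34.6), 223, 0), (2, np.float64(38.2), 253, 0), (5, np.float64(42.0), 284, 0), (8, np.float64(45.6), 305, 0), (11, np.float64(47.6), 1000, 0), (14, np.float64(47.2), 1128, 0), (17, np.float64(46.7), 1134, 0), (20, np.float64(46.2), 1160, 0), (23, np.float64(45.8), 1172, 0), (26, np.float64(45.3), 1182, 0), (29, np.float64(44.8), 1195, 0), (32, np.float64(44.1), 1418, 0), (35, np.float64(38.4), 1932, 0), (38, np.float64(30.4), 1660, 0), (41, np.float64(24.5), 714, 0)]
```

It's rolling with 4 N. Continue the arc.

```bash
python3 -m handwheel '[[[0.1,0,-0.08,0],[0.1,0,-0.07,0],[0,0,0,0]]]'; python3 prof.py;  python3 -m handwheel '[[[0.1,0,-0.06,0],[0.11,0,-0.05,0],[0,0,0,0]]]'; python3 prof.py
```

```text
t: 16.27
tcp_pos: [0.5319, 0.228, 0.0208]
tool_rot: [0.732, 0.681, 0.0, 0.0]
force: [-0.9, 0.4, 0.7]
finger_gap: 0.749
gripper_force: 3.7
t 16.27 tcp [0.5319 0.228  0.0208] F [-0.9  0.4  0.7] Tq [ 0.03  0.08 -0.05] gap 0.749
[(-4, np.float64(35.6), 357, 0), (-1, np.float64(38.4), 380, 0), (2, np.float64(40.9), 409, 0), (5, np.float64(43.7), 444, 0), (8, np.float64(46.5), 480, 0), (11, np.float64(49.2), 676, 0), (14, np.float64(49.1), 1192, 0), (17, np.float64(48.1), 1194, 0), (20, np.float64(47.1), 1171, 0), (23, np.float64(46.1), 1182, 0), (26, np.float64(45.2), 1186, 0), (29, np.float64(44.2), 1164, 0), (32, np.float64(43.3), 1186, 0), (35, np.float64(36.8), 2233, 0), (38, np.float64(25.1), 1291, 0)]
t: 16.7
tcp_pos: [0.5323, 0.2331, 0.0236]
tool_rot: [0.732, 0.681, 0.0, 0.0]
force: [-0.7, 0.5, 0.3]
finger_gap: 0.748
gripper_force: 3.8
t 16.7 tcp [0.5323 0.2331 0.0236] F [-0.7  0.5  0.3] Tq [ 0.01  0.12 -0.01] gap 0.748
[(-7, np.float64(37.8), 62, 0), (-4, np.float64(39.1), 462, 0), (-1, np.float64(41.2), 491, 0), (2, np.float64(43.2), 515, 0), (5, np.float64(45.3), 564, 0), (8, np.float64(47.2), 589, 0), (11, np.float64(49.2), 622, 0), (14, np.float64(50.2), 1098, 0), (17, np.float64(48.9), 1221, 0), (20, np.float64(47.4), 1219, 0), (23, np.float64(45.9), 1197, 0), (26, np.float64(44.4), 1180, 0), (29, np.float64(42.9), 1160, 0), (32, np.float64(41.4), 1159, 0), (35, np.float64(31.2), 2431, 0)]
```

```bash
python3 -m handwheel '[[[0.1,0,-0.05,0],[0.1,0,-0.04,0],[0,0,0,0]]]' 63.8; python3 prof.py;  python3 -m handwheel '[[[0.12,0,-0.03,0],[0.12,0,-0.01,0],[0,0,0,0]]]'; python3 prof.py
```

```text
t: 17.12
tcp_pos: [0.5327, 0.2382, 0.0256]
tool_rot: [0.732, 0.681, 0.0, -0.0]
force: [-0.8, 0.8, -1.0]
finger_gap: 0.749
gripper_force: 4.7
t 17.12 tcp [0.5327 0.2382 0.0256] F [-0.8  0.8 -1. ] Tq [ 0.05  0.11 -0.  ] gap 0.749
[(-7, np.float64(40.7), 65, 0), (-4, np.float64(41.7), 542, 0), (-1, np.float64(43.1), 587, 0), (2, np.float64(44.6), 615, 0), (5, np.float64(46.1), 632, 0), (8, np.float64(47.5), 671, 0), (11, np.float64(48.9), 707, 0), (14, np.float64(50.2), 885, 0), (17, np.float64(49.1), 1286, 0), (20, np.float64(47.0), 1242, 0), (23, np.float64(45.0), 1219, 0), (26, np.float64(42.9), 1195, 0), (29, np.float64(40.9), 1163, 0), (32, np.float64(37.5), 2082, 0), (35, np.float64(36.9), 313, 0)]
t: 17.55
tcp_pos: [0.5331, 0.2443, 0.0268]
tool_rot: [0.732, 0.681, 0.0, -0.0]
force: [-2.2, 1.2, 1.5]
finger_gap: 0.747
gripper_force: 4.8
t 17.55 tcp [0.5331 0.2443 0.0268] F [-2.2  1.2  1.5] Tq [ 0.07  0.18 -0.  ] gap 0.747
[(-7, np.float64(42.9), 136, 0), (-4, np.float64(43.7), 646, 0), (-1, np.float64(44.5), 680, 0), (2, np.float64(45.4), 682, 0), (5, np.float64(46.2), 727, 0), (8, np.float64(47.1), 740, 0), (11, np.float64(47.9), 781, 0), (14, np.float64(48.8), 815, 0), (17, np.float64(48.5), 1242, 0), (20, np.float64(45.8), 1306, 0), (23, np.float64(42.9), 1261, 0), (26, np.float64(40.0), 1210, 0), (29, np.float64(37.0), 1178, 0), (32, np.float64(34.3), 981, 0)]
```

```bash
python3 -m handwheel '[[[0.12,0,0,0],[0.12,0,0.02,0],[0,0,0,0]]]'; python3 prof.py;  python3 -m handwheel '[[[0.1,0,0.02,0],[0.06,0,0.03,0],[0,0,0,0]]]'; python3 prof.py
```

```text
t: 17.98
tcp_pos: [0.5336, 0.2504, 0.0263]
tool_rot: [0.733, 0.681, 0.0, -0.0]
force: [-1.4, 2.5, 3.1]
finger_gap: 0.749
gripper_force: 5.2
t 17.98 tcp [0.5336 0.2504 0.0263] F [-1.4  2.5  3.1] Tq [ 0.31  0.3  -0.02] gap 0.749
[(-7, np.float64(43.7), 28, 0), (-4, np.float64(44.5), 725, 0), (-1, np.float64(44.9), 738, 0), (2, np.float64(45.2), 809, 0), (5, np.float64(45.5), 797, 0), (8, np.float64(45.8), 815, 0), (11, np.float64(46.1), 847, 0), (14, np.float64(46.4), 877, 0), (17, np.float64(46.5), 1066, 0), (20, np.float64(43.6), 1433, 0), (23, np.float64(39.5), 1341, 0), (26, np.float64(35.3), 1257, 0), (29, np.float64(31.3), 1173, 0), (32, np.float64(28.9), 237, 0)]
t: 18.4
tcp_pos: [0.5338, 0.2538, 0.0251]
tool_rot: [0.732, 0.681, -0.0, 0.0]
force: [-1.7, 0.9, 6.6]
finger_gap: 0.742
gripper_force: 5.7
t 18.4 tcp [0.5338 0.2538 0.0251] F [-1.7  0.9  6.6] Tq [0.09 0.37 0.05] gap 0.742
[(-7, np.float64(42.3), 95, 95), (-4, np.float64(44.7), 532, 1), (-1, np.float64(44.8), 838, 0), (2, np.float64(44.8), 824, 0), (5, np.float64(44.8), 863, 0), (8, np.float64(44.8), 874, 0), (11, np.float64(44.8), 880, 0), (14, np.float64(44.8), 914, 0), (17, np.float64(44.7), 921, 0), (20, np.float64(42.3), 1551, 0), (23, np.float64(37.1), 1437, 0), (26, np.float64(31.9), 1314, 0), (29, np.float64(27.2), 1031, 0)]
```

First roll is done: it lies flat, with blue now on the −y upper side. I'll release, reposition the same way and roll again.

```bash
python3 -m handwheel '[[[0,0,-0.06,0],[0,0,0,0],[0,0,0,0],[-0.26,0,0.14,0],[-0.26,0,0.2,0],[0,0,0.2,0],[0,0,0,0]]]' 71; python3 prof.py; python3 -m handwheel '[[[0,0,0,0],[0,0,0,0],[0,0,0,0],[0,0,0,0]]]' 63.85
```

```text
t: 19.32
tcp_pos: [0.5325, 0.2405, 0.0122]
tool_rot: [0.733, 0.681, -0.001, -0.0]
force: [0.3, -0.3, -0.5]
finger_gap: 0.829
gripper_force: 0.0
t 19.32 tcp [0.5325 0.2405 0.0122] F [ 0.3 -0.3 -0.5] Tq [ 0.01 -0.01 -0.01] gap 0.829
[(5, np.float64(41.6), 24, 24), (8, np.float64(44.3), 357, 113), (11, np.float64(44.8), 1070, 0), (14, np.float64(44.8), 1076, 0), (17, np.float64(44.8), 1117, 0), (20, np.float64(44.8), 1125, 0), (23, np.float64(44.8), 1169, 0), (26, np.float64(44.7), 1171, 0), (29, np.float64(44.8), 1205, 0), (32, np.float64(44.0), 1647, 0), (35, np.float64(39.3), 1798, 0), (38, np.float64(34.1), 1628, 0), (41, np.float64(29.0), 1498, 0), (44, np.float64(25.6), 403, 0)]
t: 19.88
tcp_pos: [0.5328, 0.2409, 0.0128]
tool_rot: [0.733, 0.681, 0.0, -0.0]
force: [0.2, 0.4, -0.7]
finger_gap: 0.75
gripper_force: 3.7
```

```bash
python3 -m handwheel '[[[0.08,0,-0.09,0],[0.08,0,-0.09,0],[0,0,0,0]]]'; python3 prof.py;  python3 -m handwheel '[[[0.1,0,-0.08,0],[0.1,0,-0.07,0],[0,0,0,0]]]'; python3 prof.py
```

```text
t: 20.25
tcp_pos: [0.5331, 0.2451, 0.0175]
tool_rot: [0.732, 0.681, 0.0, -0.0]
force: [-0.3, 0.6, -1.7]
finger_gap: 0.746
gripper_force: 3.7
t 20.25 tcp [0.5331 0.2451 0.0175] F [-0.3  0.6 -1.7] Tq [-0.03 -0.03 -0.02] gap 0.746
[(-4, np.float64(32.0), 31, 31), (-1, np.float64(34.3), 177, 177), (2, np.float64(37.7), 235, 235), (5, np.float64(41.6), 268, 268), (8, np.float64(45.1), 315, 258), (11, np.float64(47.3), 915, 0), (14, np.float64(47.1), 1121, 0), (17, np.float64(46.6), 1120, 0), (20, np.float64(46.2), 1161, 0), (23, np.float64(45.7), 1121, 0), (26, np.float64(45.3), 1169, 0), (29, np.float64(44.8), 1201, 0), (32, np.float64(44.3), 1315, 0), (35, np.float64(39.5), 1904, 0), (38, np.float64(31.9), 1654, 0), (41, np.float64(25.5), 1027, 0)]
t: 20.68
tcp_pos: [0.5335, 0.25, 0.0214]
tool_rot: [0.732, 0.681, 0.0, 0.0]
force: [-0.0, -0.7, -0.4]
finger_gap: 0.749
gripper_force: 3.7
t 20.68 tcp [0.5335 0.25   0.0214] F [-0.  -0.7 -0.4] Tq [-0.07  0.02 -0.01] gap 0.749
[(-4, np.float64(36.6), 96, 96), (-1, np.float64(38.4), 370, 370), (2, np.float64(41.2), 393, 393), (5, np.float64(43.8), 428, 428), (8, np.float64(46.7), 471, 467), (11, np.float64(48.9), 613, 30), (14, np.float64(49.0), 1159, 0), (17, np.float64(48.1), 1176, 0), (20, np.float64(47.1), 1155, 0), (23, np.float64(46.3), 1192, 0), (26, np.float64(45.3), 1152, 0), (29, np.float64(44.4), 1164, 0), (32, np.float64(43.5), 1174, 0), (35, np.float64(38.3), 2065, 0), (38, np.float64(26.6), 1589, 0)]
```

Same behaviour as the first roll, so I'll continue.

```bash
python3 -m handwheel '[[[0.1,0,-0.06,0],[0.11,0,-0.05,0],[0,0,0,0]]]'; python3 -m handwheel '[[[0.1,0,-0.05,0],[0.1,0,-0.04,0],[0,0,0,0]]]' 63.8; python3 prof.py;  python3 -m handwheel '[[[0.12,0,-0.03,0],[0.12,0,-0.01,0],[0,0,0,0]]]'; python3 prof.py
```

```text
t: 21.1
tcp_pos: [0.5339, 0.2553, 0.0241]
tool_rot: [0.732, 0.681, 0.0, 0.0]
force: [-0.6, 0.1, 0.8]
finger_gap: 0.747
gripper_force: 3.8
t: 21.48
tcp_pos: [0.5343, 0.2604, 0.0261]
tool_rot: [0.732, 0.681, 0.0, -0.0]
force: [0.2, 0.1, -0.7]
finger_gap: 0.751
gripper_force: 4.6
t 21.48 tcp [0.5343 0.2604 0.0261] F [ 0.2  0.1 -0.7] Tq [0.04 0.04 0.01] gap 0.751
[(-7, np.float64(40.3), 71, 0), (-4, np.float64(41.8), 328, 160), (-1, np.float64(43.5), 580, 580), (2, np.float64(45.0), 604, 604), (5, np.float64(46.5), 621, 621), (8, np.float64(47.9), 658, 658), (11, np.float64(49.2), 793, 651), (14, np.float64(50.2), 848, 1), (17, np.float64(49.2), 1267, 0), (20, np.float64(47.3), 1234, 0), (23, np.float64(45.2), 1208, 0), (26, np.float64(43.2), 1187, 0), (29, np.float64(41.2), 1158, 0), (32, np.float64(38.2), 1888, 0), (35, np.float64(35.4), 664, 0)]
t: 21.9
tcp_pos: [0.5348, 0.2665, 0.0273]
tool_rot: [0.732, 0.681, 0.0, -0.0]
force: [-1.9, 0.7, 2.5]
finger_gap: 0.749
gripper_force: 4.7
t 21.9 tcp [0.5348 0.2665 0.0273] F [-1.9  0.7  2.5] Tq [ 0.08  0.14 -0.  ] gap 0.749
[(-7, np.float64(42.7), 124, 0), (-4, np.float64(43.5), 563, 205), (-1, np.float64(44.9), 641, 641), (2, np.float64(45.8), 694, 694), (5, np.float64(46.7), 727, 727), (8, np.float64(47.7), 733, 733), (11, np.float64(48.5), 750, 750), (14, np.float64(49.1), 885, 261), (17, np.float64(48.7), 1231, 0), (20, np.float64(46.1), 1307, 0), (23, np.float64(43.3), 1238, 0), (26, np.float64(40.4), 1194, 0), (29, np.float64(37.5), 1165, 0), (32, np.float64(34.7), 1134, 0)]
```

```bash
python3 -m handwheel '[[[0.12,0,0,0],[0.12,0,0.02,0],[0,0,0,0]]]';  python3 -m handwheel '[[[0.1,0,0.02,0],[0.06,0,0.05,0],[0,0,0,0]]]'; python3 prof.py
```

```text
t: 22.32
tcp_pos: [0.5352, 0.2726, 0.0268]
tool_rot: [0.733, 0.681, 0.0, -0.0]
force: [-1.1, 1.2, 4.7]
finger_gap: 0.749
gripper_force: 5.1
t: 22.7
tcp_pos: [0.5355, 0.2764, 0.0251]
tool_rot: [0.733, 0.681, 0.0, -0.0]
force: [-1.8, 0.7, 5.6]
finger_gap: 0.749
gripper_force: 5.6
t 22.7 tcp [0.5355 0.2764 0.0251] F [-1.8  0.7  5.6] Tq [0.2  0.33 0.02] gap 0.749
[(-4, np.float64(44.7), 417, 0), (-1, np.float64(45.1), 641, 443), (2, np.float64(45.3), 844, 844), (5, np.float64(45.3), 869, 869), (8, np.float64(45.3), 881, 881), (11, np.float64(45.3), 881, 881), (14, np.float64(45.2), 914, 908), (17, np.float64(44.8), 1012, 142), (20, np.float64(42.6), 1492, 0), (23, np.float64(37.6), 1439, 0), (26, np.float64(32.5), 1336, 0), (29, np.float64(27.3), 1157, 0)]
```

Blue face is flat on top. I'll release, regrip centred with 40 N, and lift.

```bash
python3 -m handwheel '[[[0,0,-0.06,0],[0,0,0,0],[0,0,0,0],[0.16,0,0.3,0],[0.16,0,0.3,0],[0,0,0.34,0],[0,0,0,0]]]' 71; python3 prof.py; python3 -m handwheel '[[[0,0,0,0],[0,0,0,0],[0,0,0,0],[0,0,0,0]]]' 55 40; python3 -m handwheel '[[[0,0,-0.3,0],[0,0,-0.6,0],[0,0,-1,0],[0,0,-1,0],[0,0,-1,0],[0,0,-0.6,0],[0,0,0,0]]]'; python3 prof.py
```

```text
t: 23.62
tcp_pos: [0.5352, 0.2838, 0.0016]
tool_rot: [0.732, 0.681, -0.001, -0.0]
force: [0.3, -0.3, -0.4]
finger_gap: 0.83
gripper_force: 0.0
t 23.62 tcp [0.5352 0.2838 0.0016] F [ 0.3 -0.3 -0.4] Tq [0.03 0.02 0.05] gap 0.83
[(-13, np.float64(44.3), 68, 0), (-10, np.float64(44.9), 756, 96), (-7, np.float64(45.3), 1050, 1050), (-4, np.float64(45.3), 1112, 1110), (-1, np.float64(45.3), 1122, 1119), (2, np.float64(45.3), 1154, 1151), (5, np.float64(45.3), 1185, 1180), (8, np.float64(45.2), 1178, 797), (11, np.float64(44.4), 1681, 0), (14, np.float64(40.4), 2352, 0), (17, np.float64(35.2), 2098, 0), (20, np.float64(30.0), 1901, 0), (23, np.float64(26.1), 866, 0)]
t: 24.18
tcp_pos: [0.5362, 0.2839, 0.0027]
tool_rot: [0.733, 0.681, 0.0, 0.0]
force: [0.1, -0.1, -4.2]
finger_gap: 0.744
gripper_force: 47.2
t: 25.05
tcp_pos: [0.5367, 0.2842, 0.1168]
tool_rot: [0.733, 0.681, 0.001, 0.001]
force: [-1.0, 0.1, -7.4]
finger_gap: 0.744
gripper_force: 46.9
t 25.05 tcp [0.5367 0.2842 0.1168] F [-1.   0.1 -7.4] Tq [-0.01  0.03  0.05] gap 0.744
[(-13, np.float64(158.4), 87, 0), (-10, np.float64(158.9), 750, 118), (-7, np.float64(159.3), 1050, 1050), (-4, np.float64(159.4), 1093, 1093), (-1, np.float64(159.4), 1133, 1133), (2, np.float64(159.4), 1134, 1134), (5, np.float64(159.4), 1181, 1181), (8, np.float64(159.1), 1229, 706), (11, np.float64(158.4), 1714, 0), (14, np.float64(154.3), 2251, 0), (17, np.float64(149.1), 2043, 0), (20, np.float64(143.9), 1843, 0), (23, np.float64(140.1), 795, 0)]
```

The grip is centred (0.3 mm). I'll carry it across toward the board, passing slightly beyond the saddle so the wrist camera sees it.

```bash
python3 -m handwheel '[[[-0.5,0.03,-0.5,0],[-1,0.07,-0.6,0],[-1,0.07,0,0],[-1,0.07,0,0],[-1,0.07,0,0],[-1,0.07,0,0],[-1,0.07,0,0],[-1,0.07,0,0],[-1,0.07,0,0],[-1,0.07,0,0],[-1,0.07,0,0],[-1,0.07,0,0],[-1,0.07,0,0],[-1,0.07,0,0],[-1,0.07,0,0],[-1,0.07,0,0],[-1,0.07,0,0],[-1,0.07,0,0],[-1,0.07,0,0],[-1,0.07,0,0]]]';python3 -m handwheel '[[[-1,0.07,0,-0.3],[-1,0.07,0,-0.9],[-0.5,0,0,-1],[0,0,0,-1],[0,0,0,-1],[0,0,0,0],[0,0,0,0]]]'; cat > sad.py <<'E'
from h import *
import sys
s=sense();im,d=snapshot('wrist');K,E,_=cam('wrist',s)
cv2.imwrite(f'pics/{sys.argv[1]}.png',im[...,::-1])
P=cloud(K,E,d);v=im.max(2)
p=np.array(s['tcp_pos']);Rm=R.from_quat(s['tool_rot']).as_matrix()
print(s['t'],p.round(4),np.round(s['tool_rot'],3),'yaw ty',np.degrees(np.arctan2(Rm[1,1],Rm[0,1])).round(2),'F',np.round(s['force'],1))
m=(v<75)&(np.hypot(P[...,0]-.533,P[...,1]+.211)<.065)&(P[...,2]>.03)&(P[...,2]<.085)
Q=P[m];print(len(Q),np.percentile(Q[:,2],[1,25,50,75,99]).round(4))
for lo,hi in((.041,.051),(.055,.066),(.068,.082)):
    T=Q[(Q[:,2]>lo)&(Q[:,2]<hi)]
    if len(T)>10: print(lo,len(T),T.mean(0).round(4),cv2.minAreaRect((T[:,:2]*1000).astype(np.float32)))
E
python3 sad.py s1
```

```text
t: 27.6
tcp_pos: [0.5331, -0.206, 0.1425]
tool_rot: [0.733, 0.681, -0.0, -0.001]
force: [-0.3, -0.5, -6.5]
finger_gap: 0.739
gripper_force: 46.9
t: 28.48
tcp_pos: [0.535, -0.2674, 0.1426]
tool_rot: [0.567, 0.824, -0.0, -0.0]
force: [0.4, -0.8, -7.0]
finger_gap: 0.747
gripper_force: 46.7
28.475 [ 0.535  -0.2674  0.1426] [ 0.567  0.824 -0.    -0.   ] yaw ty 20.9 F [ 0.4 -0.8 -7. ]
4496 [0.0448 0.0558 0.0723 0.0744 0.0763]
0.041 838 [ 0.5379 -0.2263  0.0466] ((533.0910034179688, -213.37107849121094), (39.394691467285156, 49.89498519897461), 19.583555221557617)
0.055 709 [ 0.5347 -0.218   0.0607] ((533.3172607421875, -213.50714111328125), (39.57450485229492, 56.792945861816406), 19.67866325378418)
0.068 2575 [ 0.5351 -0.2153  0.0739] ((533.2156372070312, -213.6525115966797), (39.76264572143555, 82.67253875732422), 19.86202049255371)
```

View pics/s1.png

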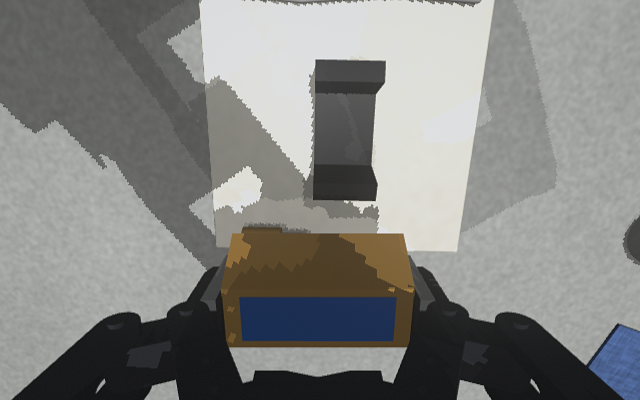

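The picture shows the saddle at (348,130) and the held block at (318,319) with blue up. Saddle centre is (0.5332, −0.2135) at yaw 19.7°. I'll align above it.

```bash
python3 -m handwheel '[[[0,0,0,0.19],[0.5,0.2,0,0],[0.8,0.3,0,0],[0.74,0.16,0.2,0],[0,0,0.6,0],[0,0,0.6,0],[0,0,0.6,0],[0,0,0,0],[0,0,0,0]]]'; python3 sad.py s2; python3 prof.py
```

```text
t: 29.65
tcp_pos: [0.5339, -0.2143, 0.0927]
tool_rot: [0.575, 0.818, 0.0, 0.0]
force: [1.1, 0.8, -6.4]
finger_gap: 0.74
gripper_force: 46.5
29.65 [ 0.5339 -0.2143  0.0927] [0.575 0.818 0.    0.   ] yaw ty 19.82 F [ 1.1  0.8 -6.4]
4417 [0.0315 0.0453 0.0458 0.0463 0.0756]
0.041 3954 [ 0.5278 -0.1983  0.0457] ((526.8953857421875, -195.45257568359375), (40.06986999511719, 48.54151153564453), 19.90228271484375)
0.068 269 [ 0.5097 -0.1845  0.0746] ((519.1060791015625, -180.29049682617188), (35.7639274597168, 11.880365371704102), 20.521333694458008)
t 29.7 tcp [ 0.5341 -0.2144  0.093 ] F [ 0.9 -0.1 -5.9] Tq [-0.01 -0.07  0.06] gap 0.739
[(-13, np.float64(134.7), 127, 0), (-10, np.float64(135.2), 759, 166), (-7, np.float64(135.6), 1053, 1053), (-4, np.float64(135.6), 1087, 1087), (-1, np.float64(135.6), 1122, 1122), (2, np.float64(135.6), 1145, 1145), (5, np.float64(135.6), 1184, 1184), (8, np.float64(135.3), 1300, 720), (11, np.float64(134.5), 1763, 0), (14, np.float64(130.2), 2239, 0), (17, np.float64(125.0), 2064, 0), (20, np.float64(119.8), 1808, 0), (23, np.float64(116.2), 695, 0)]
```

```bash
python3 -m handwheel '[[[0.04,-0.015,0.2,0],[0,0,0.5,0],[0,0,0.5,0],[0,0,0.4,0],[0,0,0.2,0],[0,0,0,0],[0,0,0,0]]]'; python3 -m handwheel '[[[0,0,0.08,0],[0,0,0.05,0],[0,0,0,0],[0,0,0,0]]]'; python3 prof.py
```

```text
t: 30.62
tcp_pos: [0.5333, -0.2131, 0.0481]
tool_rot: [0.575, 0.818, 0.0, 0.0]
force: [0.1, -0.3, -5.5]
finger_gap: 0.743
gripper_force: 46.7
t: 31.12
tcp_pos: [0.533, -0.2129, 0.0446]
tool_rot: [0.575, 0.818, 0.0, 0.0]
force: [-0.1, 0.6, -6.3]
finger_gap: 0.74
gripper_force: 46.7
t 31.12 tcp [ 0.533  -0.2129  0.0446] F [-0.1  0.6 -6.3] Tq [-0.01 -0.02  0.04] gap 0.74
[(-31, np.float64(65.0), 59, 0), (-28, np.float64(65.9), 34, 0), (-13, np.float64(86.2), 127, 0), (-10, np.float64(86.8), 763, 153), (-7, np.float64(87.1), 1072, 1072), (-4, np.float64(87.2), 1104, 1104), (-1, np.float64(87.1), 1110, 1110), (2, np.float64(87.2), 1151, 1151), (5, np.float64(87.1), 1166, 1166), (8, np.float64(86.9), 1297, 725), (11, np.float64(86.1), 1762, 0), (14, np.float64(81.8), 2270, 0), (17, np.float64(76.6), 2022, 0), (20, np.float64(71.4), 1861, 0), (23, np.float64(67.8), 674, 0)]
```

```bash
python3 -m handwheel '[[[0,0,0.04,0],[0,0,0.02,0],[0,0,0,0],[0,0,0,0]]]'; python3 -m handwheel '[[[0,0,0.02,0],[0,0,0,0]]]'
```

```text
t: 31.68
tcp_pos: [0.5331, -0.213, 0.0437]
tool_rot: [0.575, 0.818, -0.0, 0.0]
force: [-0.7, 0.7, 4.5]
finger_gap: 0.746
gripper_force: 47.7
t: 31.92
tcp_pos: [0.5331, -0.213, 0.0437]
tool_rot: [0.575, 0.818, -0.0, 0.0]
force: [-2.7, 1.1, 7.4]
finger_gap: 0.745
gripper_force: 48.6
```

Seated on the saddle. I'll unload a touch, open gently, check, then lift clear.

```bash
python3 -m handwheel '[[[0,0,-0.02,0],[0,0,0,0]]]' 63.8 20; python3 -m handwheel '[[[0,0,0,0],[0,0,0,0],[0,0,0,0]]]' 71; python3 prof.py; python3 -m handwheel '[[[0,0,-0.2,0],[0,0,-0.5,0],[0,0,-1,0],[0,0,-1,0],[0,0,-1,0],[-0.8,0,-0.5,0],[-0.8,0,0,0],[-0.8,0,0,0],[0,0,0,0],[0,0,0,0]]]'; python3 - <<'E'
from h import *
s=sense();im,d=snapshot('wrist');K,E,_=cam('wrist',s);P=cloud(K,E,d);hsv=cv2.cvtColor(im,cv2.COLOR_RGB2HSV)
near=np.hypot(P[...,0]-.533,P[...,1]+.213)<.06
b=near&(cv2.inRange(hsv,(100,100,25),(130,255,255))>0)&(P[...,2]>.07)
Q=P[b];print('blue',len(Q),np.median(Q[:,2]),cv2.minAreaRect((Q[:,:2]*1000).astype(np.float32)))
m=near&(im.max(2)<75)&(P[...,2]>.068)&(P[...,2]<.08)
Q=P[m];print('cheeks',len(Q),cv2.minAreaRect((Q[:,:2]*1000).astype(np.float32)))
cv2.imwrite('pics/f.png',im[...,::-1])
im,_=snapshot('scene');cv2.imwrite('pics/fs.png',im[...,::-1])
E
```

```text
t: 32.17
tcp_pos: [0.5332, -0.213, 0.0436]
tool_rot: [0.575, 0.818, 0.0, 0.0]
force: [-2.7, 0.7, 5.5]
finger_gap: 0.75
gripper_force: 15.9
t: 32.55
tcp_pos: [0.5332, -0.2131, 0.0428]
tool_rot: [0.575, 0.818, 0.0, 0.0]
force: [0.0, -1.1, -0.4]
finger_gap: 0.828
gripper_force: 0.0
t 32.55 tcp [ 0.5332 -0.2131  0.0428] F [ 0.  -1.1 -0.4] Tq [ 0.01 -0.04  0.04] gap 0.828
[(-31, np.float64(64.6), 38, 0), (-28, np.float64(65.4), 56, 0), (-13, np.float64(85.4), 143, 0), (-10, np.float64(85.9), 931, 208), (-7, np.float64(86.3), 1041, 1040), (-4, np.float64(86.3), 1124, 1124), (-1, np.float64(86.3), 1128, 1128), (2, np.float64(86.3), 1177, 1177), (5, np.float64(86.3), 1178, 1178), (8, np.float64(86.1), 1193, 682), (11, np.float64(85.2), 1731, 0), (14, np.float64(81.1), 2344, 0), (17, np.float64(75.8), 2073, 0), (20, np.float64(70.6), 1878, 0), (23, np.float64(67.0), 704, 0)]
t: 33.85
tcp_pos: [0.5526, -0.2688, 0.147]
tool_rot: [0.575, 0.818, 0.0, -0.001]
force: [0.1, -0.0, -0.1]
finger_gap: 0.833
gripper_force: 0.0
blue 2726 0.08622622093669613 ((533.0040893554688, -212.34530639648438), (64.99787139892578, 16.92153549194336), 19.733257293701172)
cheeks 2984 ((533.3681640625, -213.57997131347656), (39.71818161010742, 82.20478820800781), 19.552289962768555)
```

View pics/f.png

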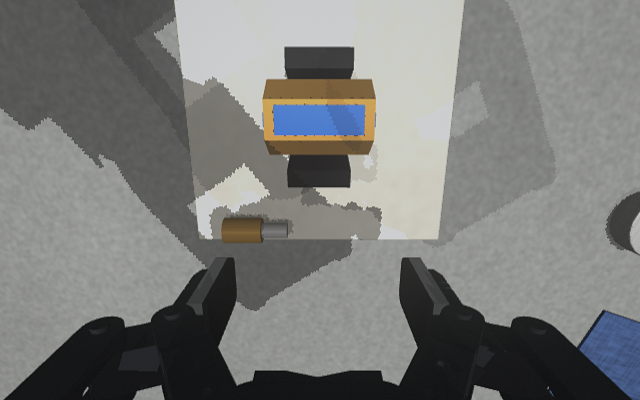

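View pics/fs.png

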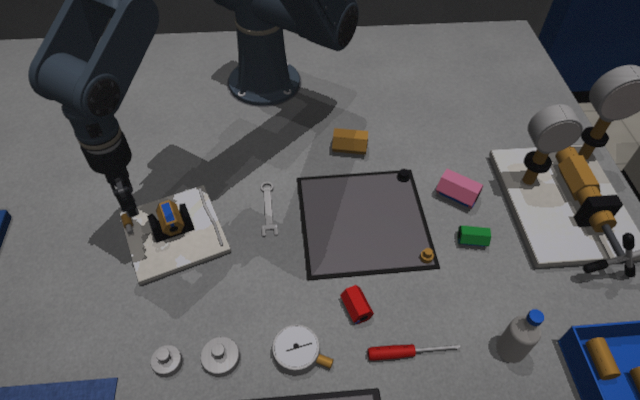

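The wrist view shows the block at (319,120) between the cheeks, blue up. It is about 1 mm off centre, square to the saddle and at seat height. The scene view shows the wrench, adapter and cap undisturbed. Handing in.

```bash
python3 -c "
from station import sign_off;print(sign_off())"
```

```text
the job is handed in; nothing more can be done
None
```

The block was rolled two flats, with a release on each, until its blue face was on top. It now lies flat in the saddle about 1 mm off centre, released and handed in at about 34 s; an earlier try at the first roll stuck partway and was eased back onto its starting flat, and the wrench, adapter and dust cap were not touched.

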